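# Get the mould insert out from behind the containers

### The job

The small steel mould insert at the back of the bench tray is boxed in by a bottle, a jar and a square canister. Clear all three out of the way onto the rubber side mat, then set the insert, pocket up, on the middle of the round steel bench block, and only after that put each container back on the spot in the tray where it stood. Keep the containers upright, and leave the oilstone and the V-block alone.

Things in the scene. Friction and masses are not known exactly. Their poses are not given: they have to be found in the camera images.
- tray: Grey metal tray, fixed, 160 (x) by 220 mm (y); origin under its middle at bench height. Floor 4 mm thick; rims 22 mm high, the back one (+x, away from the robot) 45 mm, all 4 mm thick. Rubber rounds, 66 mm wide, 2 mm thick, lie at its x, y = (-24, 0), (26, 62), (26, -62) mm; on each (tray z = 6 mm), within 5 mm of its middle, stands one container, which one varies.
- insert: Mould insert, bare steel, 0.33 kg: heel 50 (its x) by 30 mm (y), 10 mm high, then a 38 by 30 mm body to 34 mm height, with a 24 by 18 mm pocket 10 mm deep in the top. Grip the plain faces 30 mm apart (across y). Origin mid-underside. Starts on the tray's floor (z = 4 mm) 36 mm behind its middle, x roughly along the tray's x, a container close on its left, right and front.
- bottle: Round white plastic bottle 50 mm in diameter, 114 mm tall, about 0.12 kg: straight body to 64 mm, shoulder to 76 mm, and a black ribbed screw cap, 31 mm in diameter, from 83 mm to the top (grip the cap). Origin at the middle of its underside, z up.
- jar: Wide round white jar 58 mm in diameter with a steel screw lid (dark rim, bright top), 62 mm in diameter, from 66 mm to the top at 95 mm (grip the lid); about 0.2 kg. Origin at the middle of its underside, z up.
- canister: Square steel canister 46 by 46 mm (its x and y), straight sides up to 80 mm, then a round neck and small black cap (26 mm in diameter) to 104 mm; about 0.2 kg. Grip it across two flat sides, near their top. At the start its sides are roughly parallel to the tray's. Origin at the middle of its underside, z up.
- mat: Side area: black rubber mat, fixed, 260 mm (its x) by 120 mm (its y), 4 mm thick, on the bench to the left or right of the tray. Origin at the middle of its underside; its top is at z = 4 mm. The three containers fit on it in a row along its x.
- block: Round bench block, fixed: a dark steel disc 104 mm in diameter on a black rubber foot 116 mm in diameter, on the other side of the tray from the mat. Origin at the middle of its underside; its flat top is 25 mm above the bench.
- oilstone: Bystander: grey oilstone on a dark wooden base, 45 by 100 mm, 28 mm high, loose on the bench in front of the tray, towards the robot. Origin at the middle of its underside.
- vblock: Bystander: small dark steel V-block, 50 by 50 mm, 32 mm high, with a V groove along its y in the top, loose on the bench beyond the tray's left back corner. Origin at the middle of its underside.

How it is judged:
By the outcome, as a careful person would: the job done as asked, in the order asked, and still so for the second after the job is handed in, with the robot touching nothing.
It also fails if it takes over 144 s, if anything falls off the work surface, if the arm or the gripper's body presses on something with over 40 N, if the wrist force passes 120 N, or if a joint passes its speed limit or range.

### The arm

A 6-joint arm with a two-finger parallel gripper is mounted at the origin on the work surface. World frame = base frame: x ahead of the robot, y to its left, z up, the work surface at z = 0. Lengths are in m, angles in rad, forces in N, time in s.
With the tool pointing down it reaches from about 0.35 to 0.775 m from the base axis. Payload 7.3 kg.
Tool frame: the origin (TCP) lies on the centre line of the jaws, within the pads' length; the fingertips stand 8 mm ahead of it and the grasp point (between the pads) lies 11 mm behind it; z points along the fingers, y is the line along which they close (so a half turn about z gives the same grasp; the last joint's range is limited). The gripper opens to 92 mm and grips with 3 to 60 N. Pads are 19 mm wide; open, the fingers measure 130 mm over their backs; the gripper's body (75 mm by 190 mm) begins 47 mm behind the grasp point.
Start: joints at [1.104, 0.342, 1.524, -0, 1.275, -0.146], TCP at [0.166, 0.498, 0.235] pointing down, gripper open.
Joint ranges: [-2.53, 2.53], [-0.77, 2.02], [0.04, 2.7], [-1, 4.14], [0.28, 2.66], [-3.11, 3.11]. Speed limits (rad/s): [2.57, 2.57, 3.14, 3.14, 3.14, 3.14].

### API

Orientations are given as [roll, pitch, yaw] about the fixed x, y, z axes, in that order (R = Rz(yaw) Ry(pitch) Rx(roll)).
In Python, from station import move_to, line_to, goto_joints, set_gripper, sleep, ik, get_obs, capture, IKError, job_done gives the robot as it stands. Calls block until the motion is done:
- move_to(position, orientation): joint-space move of the TCP to a pose.
- line_to(position, vel=0.15, rotation=None): straight line of the TCP; rotation=None keeps the orientation; vel is the mean speed in m/s.
- goto_joints(angles): joint-space move.
- set_gripper(opening, newtons=None): finger opening in m; newtons is the grip in N (None keeps the last); returns when the fingers have stopped.
- sleep(seconds).
- ik(position, orientation): joint angles nearest the present ones, or None.
- get_obs(): the state.
- capture(name): name is "side" or "top" or "wrist"; returns a dict with "pixels" (384x512x3 uint8, blue, green, red), "depth" (384x512 float32, m along the optical axis (not along the pixel's ray), 0 where there is no reading), "fx", "fy", "cx", "cy" (pixels), "k1" (the pictures are not rectified: a ray, as slopes to the right and down, at radius r is drawn at 1 + k1 r^2 times it, then the intrinsics apply), "eye" and "rotation" of the camera in the world. Camera axes: x right, y up, looking along -z (the intrinsics and any distortion apply to the point x, -y, -z); pixel columns grow to the right and rows downward; lengths in m; the calibration is good to about 2 mm. A picture is of the moment at which its call begins.
A pose or a line that the arm cannot do raises IKError and nothing moves.
- job_done(): hands the job in; it is judged then, once.
The state is a dict: "time": time; "joints": joint angles; "joint_velocities": joint speeds; "effort": joint torques, N m; "tcp_pos": TCP position; "ee_rot": TCP orientation; "contact_force": force on the tool from outside, world axes, zero at the start; "torque": the same for the moment, N m; "opening": finger opening in m; "grasp_force": force on a finger pad.
Only numpy, scipy, OpenCV 4.12 (cv2) and the standard library are available. Lean on these libraries where they do the work, as an engineer would, in place of code of your own. Each camera call takes 0.05 s, during which the arm holds its last target. There are 200 camera calls.

## Working session

There is one attempt and no reset: what is moved stays moved. The work goes in short steps, each a Python script; the robot and the scene stay as the last script left them, time stands still between calls to the robot, and variables do not carry over. Pictures are saved under pics/ and viewed, at most 14 in all, crops included, and the job is handed in when it is done.

```bash
ls; mkdir -p pics
python3 - <<'E'
from station import *
import cv2,numpy as np
o=get_obs();print(o['time'],o['tcp_pos'],o['ee_rot'],o['opening'])
for n in("top","side"):
    c=capture(n);cv2.imwrite(f'pics/{n}0.png',c['pixels']);print(n,c['eye'],c['rotation'],c['fx'],c['cx'],c['cy'],c['k1'],(c['depth']>0).mean())
E
```

```text
pics
0.0 [0.16535658 0.49786207 0.23406836] [-3.14008982e+00 -1.81766726e-04  2.82081054e+00] 0.09184138881135331
top [0.5055429  0.01722613 1.07931785] [ 0.05352003 -0.00955239 -1.57169857] 474.10935523079047 257.55652205687124 191.87533716357206 -0.1855087819284229 0.9959360758463541
side [ 0.3071162  -0.65371186  0.69157787] [ 0.8315807 -0.0200304 -0.3436953] 408.89061005253586 260.9792754115911 195.8489303144427 0.03246220252343057 0.9958445231119791
```

View pics/top0.png

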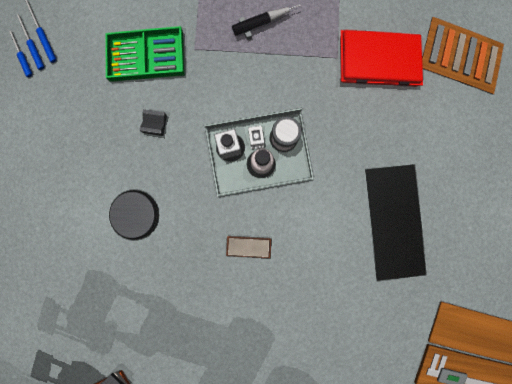

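View pics/side0.png

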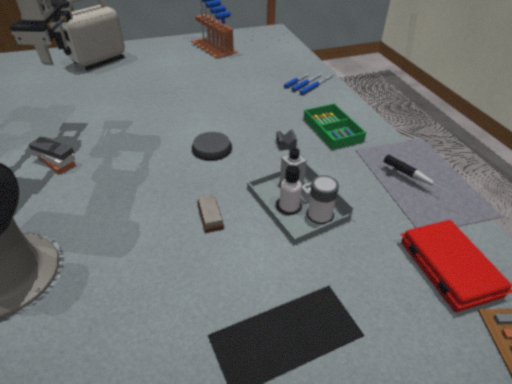

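```bash
cat > h.py <<'E'
from station import *
import cv2, numpy as np
from scipy.spatial.transform import Rotation as Ro
def rays(c, uv):
    uv = np.atleast_2d(np.asarray(uv, float))
    d = (uv - [c['cx'], c['cy']]) / [c['fx'], c['fy']]
    s = d.copy()
    for _ in range(20): s = d / (1 + c['k1'] * (s**2).sum(1, keepdims=True))
    v = np.c_[s[:, 0], -s[:, 1], -np.ones(len(s))]
    return Ro.from_euler('xyz', c['rotation']).apply(v)
def plane(c, uv, z):
    r = rays(c, uv); e = np.asarray(c['eye'])
    return e + r * ((z - e[2]) / r[:, 2])[:, None]
def tri(c1, p1, c2, p2):
    "midpoint of two rays and the gap between them"
    a, b = rays(c1, p1)[0], rays(c2, p2)[0]; e1, e2 = np.array(c1['eye']), np.array(c2['eye'])
    t = np.linalg.lstsq(np.c_[a, -b], e2 - e1, rcond=None)[0]
    q1, q2 = e1 + a*t[0], e2 + b*t[1]
    return (q1 + q2)/2, np.linalg.norm(q1 - q2)
def proj(c, P):
    q = Ro.from_euler('xyz', c['rotation']).inv().apply(np.atleast_2d(P) - c['eye'])
    s = np.c_[q[:, 0], -q[:, 1]] / -q[:, 2:]
    s = s * (1 + c['k1']*(s**2).sum(1, keepdims=True))
    return s * [c['fx'], c['fy']] + [c['cx'], c['cy']]
E
python3 - <<'E'
from h import *
import pickle
c=capture("top");pickle.dump(c,open('top0.pkl','wb'));pickle.dump(capture("side"),open('side0.pkl','wb'))
for n,uv,z in [("tray corners",[[206,127],[301,110],[312,179],[218,195]],.022),("mat",[[366,169],[415,165],[425,274],[377,280]],.004),("block",[[134,214]],.025),("can",[[228,141]],.1),("bot",[[262,157]],.114),("jar",[[286,132]],.095)]:
    print(n,plane(c,uv,z).round(3).tolist())
o=get_obs()
for x in (.5,.55):
  for z in (.3,.35,.4,.45):
    print(x,z,[ik([x,0,z],[np.pi,0,yw]) is not None for yw in (0,np.pi/2,-np.pi/2,np.pi)])
w=capture("wrist");print(w['eye'],w['rotation'],w['fx'],w['k1'],o['ee_rot'],o['tcp_pos'])
E
```

```text
tray corners [[0.709, 0.123, 0.022], [0.748, -0.092, 0.022], [0.591, -0.115, 0.022], [0.555, 0.095, 0.022]]
mat [[0.616, -0.243, 0.004], [0.626, -0.361, 0.004], [0.371, -0.383, 0.004], [0.36, -0.267, 0.004]]
block [[0.512, 0.285, 0.025]]
can [[0.664, 0.069, 0.1]]
bot [[0.629, -0.001, 0.114]]
jar [[0.684, -0.052, 0.095]]
0.5 0.3 [True, True, True, True]
0.5 0.35 [True, True, True, True]
0.5 0.4 [True, True, True, True]
0.5 0.45 [True, True, True, True]
0.55 0.3 [True, True, True, True]
0.55 0.35 [True, True, True, True]
0.55 0.4 [True, True, True, True]
0.55 0.45 [True, True, True, True]
[0.09982446 0.51974383 0.38561697] [-2.58643305e-01  5.71335657e-04  1.25061861e+00] 264.60913954597896 0.010827547131438707 [-3.14071280e+00 -1.04333215e-04  2.82082929e+00] [0.16541481 0.4980375  0.23432534]
```

Run:
```python
from h import *
import pickle
yw=np.radians(10)
for i,(x,y) in enumerate([(.60,.06),(.60,-.06)]):
    move_to([x,y,.27],[np.pi,0,yw]); c=capture("wrist"); pickle.dump(c,open(f'w{i}.pkl','wb')); cv2.imwrite(f'pics/w{i}.png',c['pixels'])
    o=get_obs();print(o['time'],o['joints'].round(2) if hasattr(o['joints'],'round') else o['joints'],c['eye'],c['rotation'])
```

```text
2.5083 [-0.03  0.47  1.23  0.    1.44  1.37] [0.66691623 0.07287839 0.42131104] [-2.59099418e-01  6.62438896e-04 -1.39395047e+00]
3.1083 [-0.23  0.47  1.23  0.    1.44  1.17] [ 0.6670793  -0.04847539  0.42126841] [-2.59025022e-01  8.62586024e-04 -1.39643567e+00]
```

View pics/w0.png

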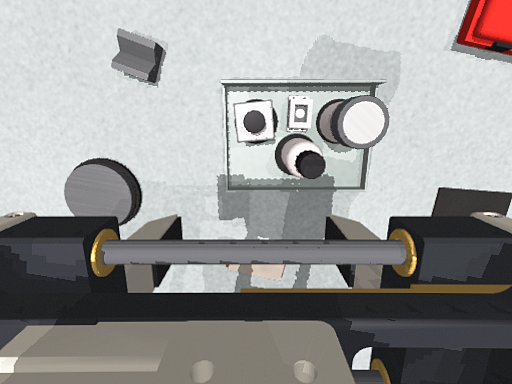

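View pics/w1.png

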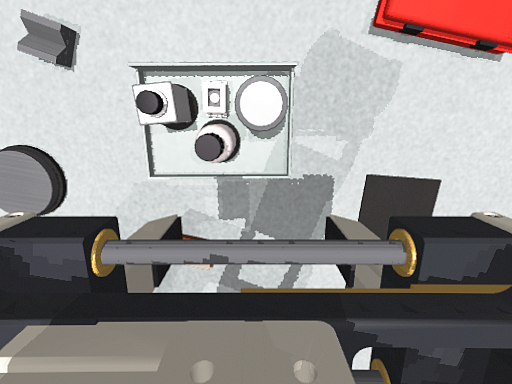

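Run:
```python
from h import *
import pickle
rows=[]
for i,(u,v) in enumerate([(222,80),(132,60)]):
    p=pickle.load(open(f'w{i}.pkl','rb'))['pixels'][v:v+100,u:u+170]
    rows.append(cv2.resize(p,None,fx=4,fy=3,interpolation=cv2.INTER_NEAREST))
    g=cv2.cvtColor(p,cv2.COLOR_BGR2GRAY);h=cv2.cvtColor(p,cv2.COLOR_BGR2HSV)
    for t,m in (("bright",g>235),("dark",g<75)):
        m=(m*255).astype(np.uint8)
        for c in cv2.findContours(m,cv2.RETR_EXTERNAL,cv2.CHAIN_APPROX_NONE)[0]:
            if cv2.contourArea(c)>150 and len(c)>5: r=cv2.minAreaRect(c);print(i,t,cv2.contourArea(c),(np.array(r[0])+[u,v]).round(1),np.round(r[1],1),round(r[2],1))
cv2.imwrite('pics/crop.png',np.vstack(rows))
```

```text
0 bright 206.5 [302.  153.8] [19.6 32.4] 59.3
0 bright 313.5 [256.  157.5] [41. 52.] 90.0
0 bright 1274.5 [363.4 121.8] [39.4 42. ] 63.4
0 bright 1194.0 [254.1 120.6] [36.5 35.4] 84.3
0 bright 613.0 [300.5 111.5] [31. 23.] 90.0
0 bright 214.5 [235.6 100.7] [23.  31.8] 46.3
0 dark 601.0 [309.5 164.5] [27. 29.] 90.0
0 dark 246.5 [289.6 151.1] [27.1 41.8] 29.9
0 dark 837.0 [334.9 120.2] [37.4 50.3] 5.7
0 dark 211.0 [301.   89.5] [ 13. 158.] 90.0
1 bright 524.0 [255.  149.5] [19. 40.] 90.0
1 bright 171.0 [215.8 135.3] [34.5 16.7] 21.2
1 bright 595.0 [154.2 103. ] [40.1 36.5] 80.5
1 bright 1387.5 [260.5 102.5] [43. 41.] 90.0
1 bright 2096.5 [197. 115.] [ 64.8 114.2] 24.6
1 bright 163.0 [214.   63.5] [164.   1.] -0.0
1 dark 172.0 [225.1 136. ] [42.8 24.8] 55.1
1 dark 464.0 [149.  101.5] [26. 23.] 0.0
1 dark 310.5 [184.8 112.7] [23.9 43.5] 33.7
```

View pics/crop.png

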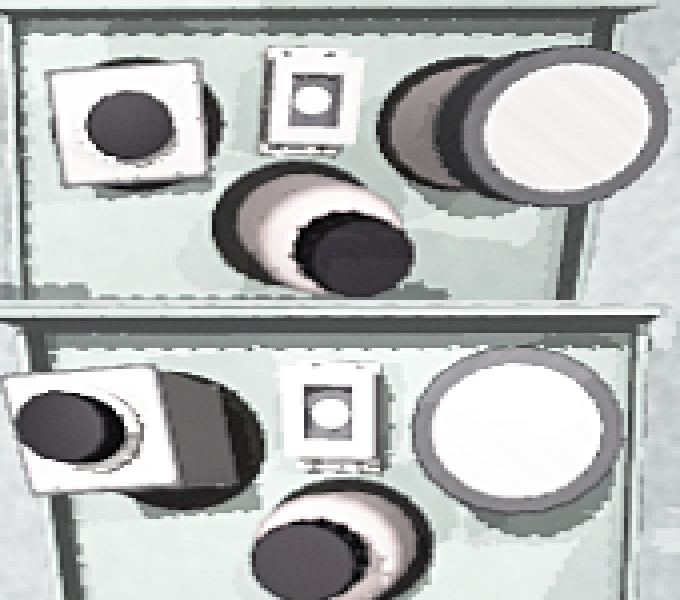

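Run:
```python
from h import *
import pickle
w=[pickle.load(open(f'w{i}.pkl','rb')) for i in (0,1)]
off=[(222,80),(132,60)]
f=lambda i,x,y:(off[i][0]+x/4,off[i][1]+y/3)
def T(n,a,b):
    P,g=tri(w[0],a,w[1],b);print(n,(P*1000).round(1),'gap',round(g*1000,1));return P
T('jar top',(363.4,121.8),f(1,518,429)); T('cap',f(0,357,255),f(1,305,562)); 
c0=[(50,72),(205,58),(213,172),(62,187)];c1=[(3,375-300),(158,68),(176,185),(25,192)]
Q=np.array([T('can',f(0,*a),f(1,*b)) for a,b in zip(c0,c1)]);print(Q.mean(0))
for k in range(4): d=Q[(k+1)%4]-Q[k];print(np.linalg.norm(d[:2]),np.degrees(np.arctan2(d[1],d[0]))%90)
T('pocket',f(0,317,100),f(1,329,111))
# tray inner rim corners + block
T('tray back L',f(0,10,8),f(1,0,5))
for i in(0,1):
    z=.022;print(i,plane(w[i],[(223,82),(384,83)] if i==0 else [(131,65),(296,66)],.045).round(4).tolist())
    print(plane(w[i],[(228,189),(365,190)] if i==0 else [(150,177),(290,176)],.022).round(4).tolist())
```

```text
jar top [649.7 -27.9 263.1] gap 90.0
cap [618.2  -1.5 266.7] gap 89.9
can [680.9  98.4  87.1] gap 0.3
can [692.8  53.6  87.9] gap 2.5
can [649.8  42.8  92.1] gap 2.5
can [637.4  87.3  92. ] gap 0.9
[0.66523522 0.07050963 0.08979015]
0.04634873030137059 14.928214771825978
0.04436586005540714 14.043173866886178
0.04617103530808438 15.557529611777554
0.04487052160811512 14.283606543324353
pocket [686.9   9.2  40.2] gap 0.3
tray back L [708.7 118.6  46.7] gap 4.3
0 [[0.7072, 0.1209, 0.045], [0.7431, -0.0891, 0.045]]
[[0.5571, 0.0934, 0.022], [0.5931, -0.1171, 0.022]]
1 [[0.7068, 0.1204, 0.045], [0.7432, -0.0915, 0.045]]
[[0.5553, 0.0934, 0.022], [0.5943, -0.1185, 0.022]]
```

Run:
```python
from h import *
import pickle
w=[pickle.load(open(f'w{i}.pkl','rb')) for i in (0,1)]
off=[(222,80),(132,60)]
f=lambda i,x,y:(off[i][0]+x/4,off[i][1]+y/3)
for n,a,b,z in [('jar',f(0,566,126),f(1,518,129),.101),('cap',f(0,357,255),f(1,305,262),.12),('can',f(0,132.5,122),f(1,90.5,130),.086),('pocket',f(0,317,100),f(1,329,111),.038)]:
    P,g=tri(w[0],a,w[1],b);print(n,(P*1000).round(1),'gap',round(g*1000,1),[(plane(w[i],p,z)[0,:2]*1000).round(1) for i,p in((0,a),(1,b))])
c=np.array([.651,.002]);y=np.radians(9.7);R=np.array([[np.cos(y),-np.sin(y)],[np.sin(y),np.cos(y)]])
for q in [(-.024,0),(.026,.062),(.026,-.062),(.036,0)]: print(q,c+R@q)
# block: dark disc in w0
p=w[0]['pixels'];g=cv2.cvtColor(p,cv2.COLOR_BGR2GRAY)
print(g[192,100],g[165,75],g[120,60])
t=pickle.load(open('top0.pkl','rb'));g=cv2.cvtColor(t['pixels'],cv2.COLOR_BGR2GRAY)
for n,(u0,v0,u1,v1),z,th in [('block',(100,180,170,250),.012,90),('mat',(350,150,440,290),.004,60)]:
    m=cv2.inRange(g[v0:v1,u0:u1],0,th);cs=max(cv2.findContours(m,cv2.RETR_EXTERNAL,cv2.CHAIN_APPROX_NONE)[0],key=cv2.contourArea)
    print(n,cv2.fitEllipse(cs) if n=='block' else '')
    P=plane(t,cs[:,0,:]+[u0,v0],z)[:,:2].astype(np.float32);r=cv2.minAreaRect(P*1000);print(r,cv2.minEnclosingCircle(P*1000) if n=='block' else '')
```

```text
jar [686.8 -54.4 101. ] gap 0.1 [array([686.8, -54.4]), array([686.9, -54.4])]
cap [628.1  -2.7 114.9] gap 0.6 [array([629. ,  -1.5]), array([628.5,  -3.5])]
can [665.6  70.5  89.8] gap 1.1 [array([666.1,  70.5]), array([665. ,  71.9])]
pocket [686.9   9.2  40.2] gap 0.3 [array([686.9,   8.8]), array([687.2,   9.5])]
(-0.024, 0) [ 0.62734312 -0.00204375]
(0.026, 0.062) [0.66618195 0.06749434]
(0.026, -0.062) [ 0.68707463 -0.05473289]
(0.036, 0) [0.68648532 0.00806562]
134 231 230
block ((33.80964279174805, 34.58424758911133), (49.287330627441406, 49.71990203857422), 10.536030769348145)
((510.2801818847656, 289.5535888671875), (113.79413604736328, 114.25446319580078), 0.3542693257331848) ((511.0061340332031, 288.95263671875), 58.43125534057617)
mat 
((493.311767578125, -312.5198669433594), (258.1202392578125, 119.47832489013672), 5.6495137214660645)
```

```bash
cat > plan.py <<'E'
from h import *
MAT=np.array([.4933,-.3125]); ya=np.radians(5.4); U=np.array([np.cos(ya),np.sin(ya)])
# name: xy, yaw, TCP z at pick, opening, closed N, mat offset
O={'bottle':([.6286,-.0025],10,.097,.050,15,-.085),'jar':([.6869,-.0544],10,.076,.082,20,0.),'canister':([.6655,.0710],14.7,.061,.064,20,.085)}
UP=.12
def rep(t):
    o=get_obs();print(t,'t',round(o['time'],1),'tcp',np.round(o['tcp_pos'],4),'open',round(o['opening'],4),'gf',np.round(o['grasp_force'],1),'F',np.round(o['contact_force'],1),flush=True)
def carry(a,b,yaw,za,zb,op,N,tag):
    "pick at xy a (TCP height za), set down at b (TCP height zb)"
    rot=[np.pi,0,np.radians(yaw)]
    assert all(ik([*p,z],rot) is not None for p,z in((a,za),(a,za+UP),(b,zb),(b,za+UP)))
    set_gripper(op)
    move_to([*a,za+UP],rot); line_to([*a,za],vel=.12); rep(tag+' at pick')
    set_gripper(0.,N); rep(tag+' gripped')
    line_to([*a,za+UP],vel=.12); rep(tag+' lifted')
    line_to([*b,za+UP],vel=.22); line_to([*b,zb+.01],vel=.12); line_to([*b,zb],vel=.02); rep(tag+' set')
    set_gripper(op); line_to([*b,za+UP],vel=.15); rep(tag+' left')
E
python3 - <<'E'
from plan import *
xy,yaw,z,op,N,s=O['bottle']
move_to([*xy,z+UP],[np.pi,0,np.radians(yaw)])
carry(xy,MAT+U*s,yaw,z,z-.0017,op,N,'bottle')
E
```

```text
bottle at pick t 5.8 tcp [ 0.6292 -0.0025  0.0979] open 0.0501 gf 0.0 F [ 0.1  0.6 -0.2]
bottle gripped t 6.2 tcp [ 0.6288 -0.0026  0.0974] open 0.03 gf 15.0 F [0.2 0.1 2.3]
bottle lifted t 7.4 tcp [ 0.6281 -0.0024  0.216 ] open 0.0299 gf 15.0 F [-0.1 -0.3 -1.4]
bottle set t 11.0 tcp [ 0.4087 -0.3204  0.0954] open 0.0296 gf 15.0 F [-1.4  1.1  2. ]
bottle left t 12.6 tcp [ 0.4083 -0.3201  0.2161] open 0.0499 gf 0.0 F [-0.2  0.  -0.4]
```

Run:
```python
from plan import *
import pickle
for n in('jar','canister'):
    xy,yaw,z,op,N,s=O[n]
    carry(xy,MAT+U*s,yaw,z,z-.0017,op,N,n)
# closer looks at the insert from two places
for i,(x,y,zz) in enumerate([(.625,.02,.16),(.625,-.03,.16)]):
    move_to([x,y,zz],[np.pi,0,np.radians(10)]); c=capture("wrist"); pickle.dump(c,open(f'i{i}.pkl','wb')); 
    uv=proj(c,[.687,.009,.038])[0];print(uv)
    cv2.imwrite(f'pics/i{i}.png',c['pixels'])
    u,v=uv.astype(int);cr=cv2.resize(c['pixels'][max(0,v-50):max(0,v-50)+100,u-60:u+60],None,fx=6,fy=6,interpolation=cv2.INTER_NEAREST);cv2.imwrite(f'pics/ic{i}.png',cr);print('off',u-60,max(0,v-50))
c=capture('top');cv2.imwrite('pics/top1.png',c['pixels'])
```

```text
jar at pick t 15.8 tcp [ 0.6875 -0.0545  0.077 ] open 0.0821 gf 0.0 F [ 0.7 -0.3 -0.3]
jar gripped t 16.3 tcp [ 0.6871 -0.0543  0.0764] open 0.0611 gf 20.0 F [-0.9  1.1  1.9]
jar lifted t 17.5 tcp [ 0.6864 -0.0543  0.1948] open 0.0611 gf 20.0 F [-0.9  0.  -2.8]
jar set t 20.8 tcp [ 0.4933 -0.3124  0.0744] open 0.061 gf 20.0 F [-1.6  0.2  0.4]
jar left t 22.4 tcp [ 0.4928 -0.3122  0.195 ] open 0.0821 gf 0.0 F [ 0.   0.4 -0.1]
canister at pick t 25.6 tcp [0.6661 0.0709 0.062 ] open 0.064 gf 0.0 F [-0.2 -0.6  0.3]
canister gripped t 26.0 tcp [0.6657 0.0711 0.0615] open 0.0458 gf 19.9 F [-0.8  0.8  2.9]
canister lifted t 27.2 tcp [0.665  0.071  0.1799] open 0.046 gf 19.9 F [ 0.   0.2 -2.5]
canister set t 30.8 tcp [ 0.5779 -0.3044  0.0594] open 0.0458 gf 19.9 F [-1.1  1.  -0.2]
canister left t 32.3 tcp [ 0.5774 -0.3042  0.1799] open 0.0641 gf 0.0 F [-0.3 -0.5 -1.3]
[273.455989   128.86598025]
off 213 78
[222.54316734 119.61962007]
off 162 69
```

```bash
python3 -c "
import cv2,numpy as np
a,b=[cv2.imread(f'pics/ic{i}.png') for i in(0,1)]
cv2.imwrite('pics/ic.png',np.hstack([cv2.resize(a[60:540,180:570],None,fx=1,fy=1),cv2.resize(b[60:540,180:570],None,fx=1,fy=1)]))"
```

```text
(no output)
```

View pics/ic.png

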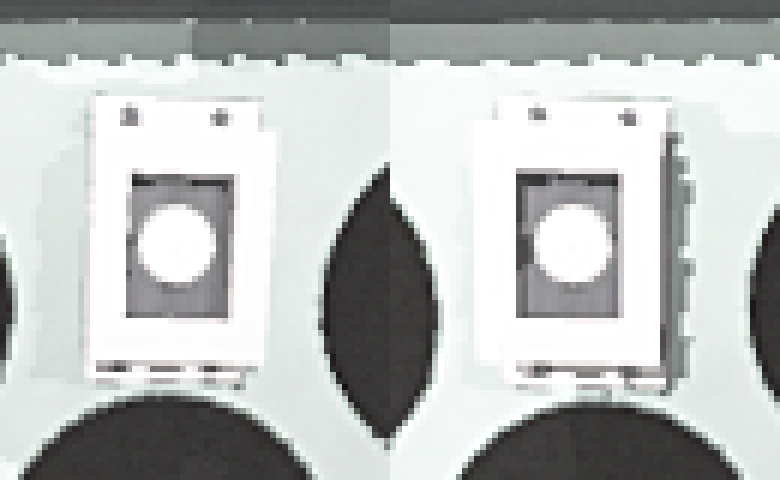

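View pics/top1.png

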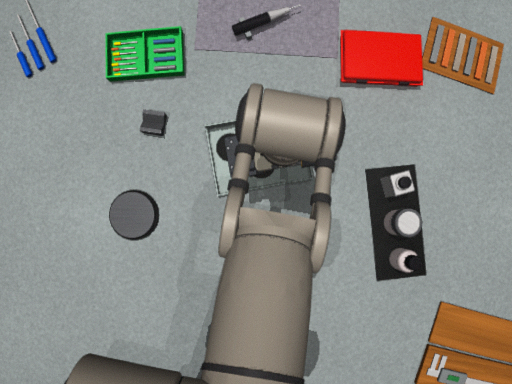

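Run:
```python
from h import *
import pickle
w=[pickle.load(open(f'i{i}.pkl','rb')) for i in (0,1)];off=[(213,78),(162,69)]
f=lambda i,x,y:(off[i][0]+(180+x)/6-.5,off[i][1]+(60+y)/6-.5)
A=[[(131,174),(236,174),(229,318),(126,318)],[(125,172),(231,172),(231,318),(126,318)]]
Q=[]
for a,b in zip(*A):
    P,g=tri(w[0],f(0,*a),w[1],f(1,*b));Q.append(P);print((P*1000).round(1),round(g*1000,1))
print('mid',np.mean(Q,0))
for i in (0,1):
    P=plane(w[i],[f(i,*a) for a in A[i]],.038)[:,:2];d=(P[0]-P[3]+P[1]-P[2])/2;e=(P[0]-P[1]+P[3]-P[2])/2
    print(P.mean(0),np.linalg.norm(d),np.degrees(np.arctan2(d[1],d[0])),np.linalg.norm(e),np.degrees(np.arctan2(-e[0],e[1])))
# side faces: body outer front/left corners
B=[[(95,97),(262,97),(262,364),(87,364)],[(497-390,97),(668-390,97),(660-390,364),(480-390,364)]]
c=cv2.cvtColor(w[0]['pixels'],cv2.COLOR_BGR2GRAY)
# block from wrist w0: dark foot/disc
z=pickle.load(open('w0.pkl','rb'));g=cv2.cvtColor(z['pixels'],cv2.COLOR_BGR2GRAY)[150:214,55:150]
print('tray yaw check',)
p=plane(z,[(64,192),(142,192),(102,158)],.012);print(p)
```

```text
[697.1  20.3  39.7] 0.2
[700.    3.3  39.6] 0.2
[ 6.77e+02 -2.00e-01  4.02e+01] 0.1
[674.1  16.9  41.2] 0.1
mid [0.68705097 0.01007308 0.04016541]
[0.6870638 0.0099138] 0.023506850512304035 8.627583896019983 0.017429529917568118 9.959960850103693
[0.68690918 0.01032834] 0.02342218692276056 8.179440644366935 0.017528393577480084 9.825446899359482
tray yaw check
[[0.50335509 0.35057161 0.012     ]
 [0.5251574  0.22862973 0.012     ]
 [0.56900149 0.29304482 0.012     ]]
```

Run:
```python
from h import *
import pickle
ims=[]
for i,(x,y) in enumerate([(.47,.25),(.47,.32)]):
    move_to([x,y,.2],[np.pi,0,np.radians(10)]); c=capture("wrist"); pickle.dump(c,open(f'b{i}.pkl','wb'))
    ims.append(c['pixels'][20:220,150:410])
cv2.imwrite('pics/b.png',np.hstack([cv2.resize(a,None,fx=1.5,fy=1.5) for a in ims]))
print(get_obs()['time'])
```

```text
35.7417
```

View pics/b.png

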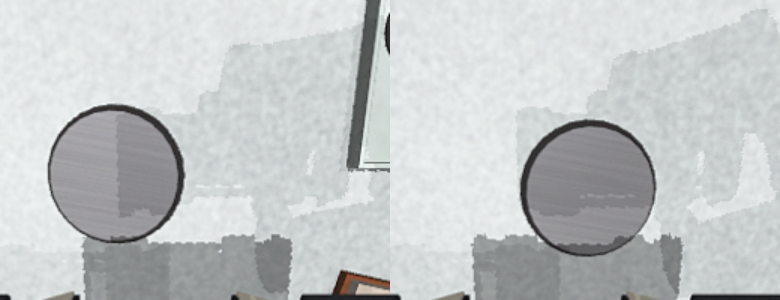

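Run:
```python
from plan import *
import pickle
b=[pickle.load(open(f'b{i}.pkl','rb')) for i in (0,1)]
pts=[(225.2,136.8),(282.8,146.5)]
# ellipse fit of the disc: pixels clearly brighter than foot, darker/less blue-green than bench
P,g=tri(b[0],pts[0],b[1],pts[1]);print(P,g,[plane(b[i],pts[i],.025)[0] for i in(0,1)])
B=(plane(b[0],pts[0],.025)[0,:2]+plane(b[1],pts[1],.025)[0,:2])/2;print(B)
assert np.linalg.norm(B-[.511,.289])<.004
UPs=.08
import plan; plan.UP=.09
carry(np.array([.687,.0101]),B,8.8,.016,.0373,.046,35,'insert')
set_gripper(.046);line_to([.45,.29,.2],vel=.25)
c=capture('wrist');pickle.dump(c,open('b2.pkl','wb'))
cv2.imwrite('pics/b2.png',cv2.resize(c['pixels'][20:220,150:410],None,fx=2.5,fy=2.5));rep('end')
```

```text
[0.51251075 0.29101602 0.02678774] 0.0003694208018862583 [array([0.51218538, 0.29117995, 0.025     ]), array([0.5125582 , 0.29079246, 0.025     ])]
[0.51237179 0.2909862 ]
insert at pick t 38.6 tcp [0.6877 0.0102 0.017 ] open 0.0462 gf 0.0 F [1.  0.1 1.5]
insert gripped t 39.0 tcp [0.6874 0.0101 0.0168] open 0.0296 gf 35.0 F [-0.6 -0.5  3.5]
insert lifted t 40.0 tcp [0.6863 0.0102 0.1048] open 0.0298 gf 35.0 F [-0.1 -0.  -3.3]
insert set t 42.9 tcp [0.5123 0.291  0.0378] open 0.0296 gf 35.0 F [-2.7 -1.6  2.7]
insert left t 44.0 tcp [0.512  0.2908 0.1055] open 0.0459 gf 0.0 F [0.5 0.5 0.7]
end t 44.9 tcp [0.45   0.2896 0.1985] open 0.046 gf 0.0 F [-0.5 -0.  -1.2]
```

View pics/b2.png

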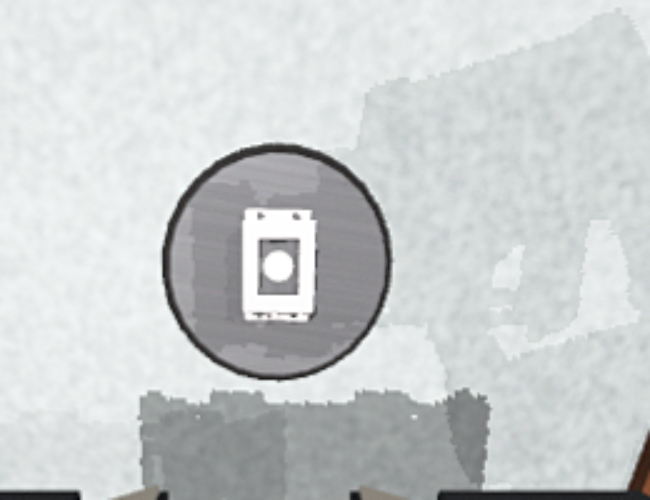

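Run:
```python
from plan import *
import pickle
for n in('canister','jar','bottle'):
    xy,yaw,z,op,N,s=O[n]
    carry(MAT+U*s,np.array(xy),yaw,z-.0017,z+.0004,op,N,n)
for i,y in enumerate((.06,-.06)):
    move_to([.6,y,.27],[np.pi,0,np.radians(10)]);c=capture('wrist');pickle.dump(c,open(f'f{i}.pkl','wb'))
u=[(222,80),(132,60)]
cv2.imwrite('pics/crop2.png',np.vstack([cv2.resize(pickle.load(open(f'f{i}.pkl','rb'))['pixels'][v:v+100,x:x+170],None,fx=4,fy=3,interpolation=cv2.INTER_NEAREST) for i,(x,v) in enumerate(u)]))
goto_joints([1.104,.342,1.524,0,1.275,-.146]);c=capture('top');cv2.imwrite('pics/top2.png',c['pixels']);rep('end')
```

```text
canister at pick t 48.8 tcp [ 0.5784 -0.3048  0.0603] open 0.0642 gf 0.0 F [ 0.2 -0.4  1. ]
canister gripped t 49.2 tcp [ 0.5781 -0.3045  0.0598] open 0.0463 gf 19.9 F [-0.6  0.9  2.6]
canister lifted t 50.3 tcp [ 0.5775 -0.3042  0.1782] open 0.046 gf 19.9 F [-0.2 -0.6 -2.7]
canister set t 53.9 tcp [0.6654 0.0712 0.0617] open 0.0463 gf 20.0 F [-1.6  0.4  2.3]
canister left t 55.4 tcp [0.6649 0.071  0.1782] open 0.0638 gf 0.0 F [ 0.2  0.1 -0.4]
jar at pick t 58.6 tcp [ 0.4938 -0.3128  0.075 ] open 0.0821 gf 0.0 F [ 0.5 -0.4 -0.2]
jar gripped t 59.1 tcp [ 0.4934 -0.3125  0.0747] open 0.0608 gf 20.0 F [-0.5  1.2  2.6]
jar lifted t 60.3 tcp [ 0.4929 -0.3122  0.1933] open 0.0607 gf 20.0 F [ 0.4  0.5 -2.2]
jar set t 63.6 tcp [ 0.6869 -0.0543  0.0767] open 0.0612 gf 20.0 F [-1.6  0.6  1.2]
jar left t 65.1 tcp [ 0.6863 -0.0543  0.1931] open 0.0819 gf 0.0 F [ 0.6 -0.7  0.1]
bottle at pick t 68.4 tcp [ 0.4091 -0.3208  0.096 ] open 0.05 gf 0.0 F [-0.4 -0.5  0.2]
bottle gripped t 68.9 tcp [ 0.4088 -0.3206  0.0956] open 0.0299 gf 15.0 F [-0.4  0.6  2.2]
bottle lifted t 70.0 tcp [ 0.4083 -0.3201  0.2145] open 0.0302 gf 15.0 F [ 0.9 -0.5 -0.9]
bottle set t 73.6 tcp [ 0.6286 -0.0024  0.0977] open 0.0302 gf 15.0 F [-0.7  0.2  3.5]
bottle left t 75.1 tcp [ 0.6281 -0.0024  0.2142] open 0.0501 gf 0.0 F [-0.5 -0.2 -0.5]
end t 78.8 tcp [0.1664 0.4982 0.2348] open 0.0499 gf 0.0 F [-0.1 -0.6  0.1]
```

View pics/crop2.png

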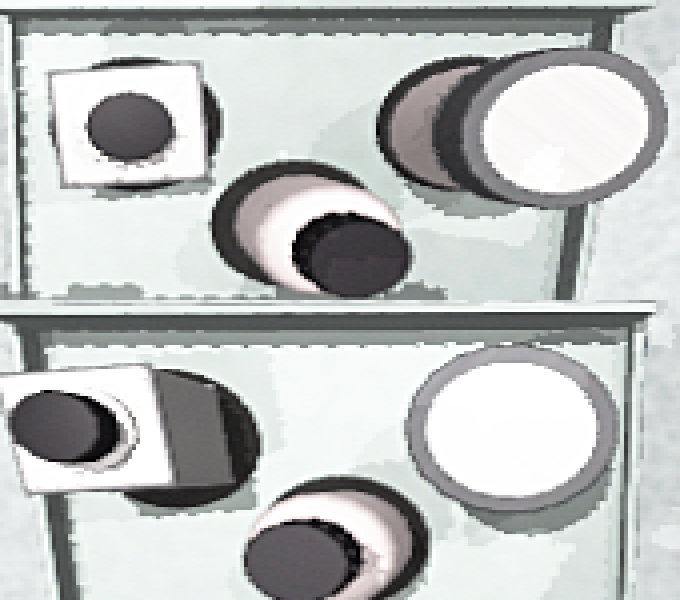

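View pics/top2.png

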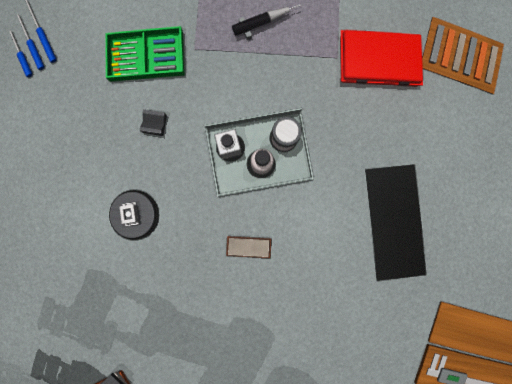

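Run:
```python
from h import *
import pickle
c=pickle.load(open('b2.pkl','rb'))
f=lambda x,y:(150+x/2.5-.5,20+y/2.5-.5)
print('disc',plane(c,f(277.5,264),.025),'pocket',plane(c,f(278,267),.059))
t=capture('top');g=cv2.cvtColor(t['pixels'],cv2.COLOR_BGR2GRAY)[180:250,100:170]
b=cv2.inRange(g,0,90);cs=max(cv2.findContours(b,cv2.RETR_EXTERNAL,cv2.CHAIN_APPROX_NONE)[0],key=cv2.contourArea)
i=cv2.inRange(g[20:50,15:45],170,255);ii=max(cv2.findContours(i,0,1)[0],key=cv2.contourArea);r=cv2.minAreaRect(ii)
print(r,plane(t,np.array(r[0])+[115,200],.055),plane(t,np.array(cv2.minEnclosingCircle(cs)[0])+[100,180],.015))
```

```text
disc [[0.5125562  0.29080003 0.025     ]] pocket [[0.51187475 0.29139009 0.059     ]]
((12.053847312927246, 13.930768966674805), (21.954147338867188, 13.271716117858887), 82.87498474121094) [[0.51226033 0.29260428 0.055     ]] [[0.51103157 0.2873719  0.015     ]]
```

```bash
python3 -c "
from station import *
print(job_done())"
```

```text
the job is handed in; nothing more can be done
None
```

The job is done and handed in at about 79 s of the 144 s allowed: the insert sits pocket up on the block, within about 1 mm of the middle in the wrist view (the coarser top view read about 5 mm off, which I put down to shadow). All three containers were put back upright on their original spots after that, and I never touched the oilstone or the V-block.

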